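Set the pigment sieve shaker's dial and start it

ROBOT

A 6-joint arm with a two-finger parallel gripper is mounted at the origin on the work surface. World frame = base frame: x ahead of the robot, y to its left, z up, the work surface at z = 0. Lengths are in m, angles in degrees, forces in N, time in s.
With the tool pointing down it reaches from about 0.375 to 0.9 m from the base axis. Payload 3.1 kg.
Tool frame: the origin (TCP) lies at the very end of the fingers, on their centre line; the grasp point (between the pads) lies bot.hold_point_z behind it (bot.hold_point_z is the distance from the TCP to the grasp point, in m); z points along the fingers, y is the line along which they close (so a half turn about z gives the same grasp; the last joint's range is limited). The gripper opens to 87 mm and grips with 3 to 60 N. Pads are 19 mm wide; open, the fingers measure 117 mm over their backs; the gripper's body (75 mm by 190 mm) begins 51 mm behind the grasp point.
Start: joints at [57.153, 30.224, 82.088, -0, 67.689, -10.227], TCP at [0.24, 0.577, 0.223] pointing down, gripper open.
Joint ranges: [-176.69, 176.69], [-43.24, 126.21], [12.49, 139.97], [-82, 262], [0, 151.66], [-163.58, 163.58]. Speed limits (degrees/s): [159.86, 159.86, 180, 180, 180, 180].

INTERFACE

Orientations are given as a 3x3 rotation matrix whose columns are the frame's x, y, z axes.
In Python, from rig import bot gives the robot as it stands.
- The arm moves only by the tool apply_moves, never from a script. Its argument "plan" is one flat list of numbers, 4 for each row, row after row: the shift along the world's x, y, z normalised to -1 to 1, where 1 is 0.05 m, then the turn about the world's z normalised to -1 to 1, where 1 is 10 degrees. A call has 1 to 12 rows; each row shifts and turns the commanded pose from where the row before left it; what a row does not reach is not made up. A row lasts 1/8 s, in which the tool goes at most 62.5 mm and 10.7 degrees, less where a joint would pass 70% of its speed; a pose out of reach is approached as far as the arm can. A call with a number of a shift or a turn outside -1 to 1 is refused whole. A call with a gripper value outside its range is refused whole. "grip" is the closure, from -1 (fully open) to 1 (shut), so that 0 is half open, set as the call begins (left out, the last holds). The fingers move at their own pace and stop on an object; the grip force is fixed at half the most. Time passes only in rows, so rows that do not move let the fingers close. It gives the time, the measured TCP pose, the force, the opening and the grip force at its end, in the units of the state.
- bot.read_state(): the state, without advancing time (a new reading comes with each control period).
- bot.capture(name): name is "scene" or "top" or "wrist"; returns (picture, depth): 420x560x3 uint8, red, green, blue; 420x560 float32, m along the optical axis (not along the pixel's ray), 0 where there is no reading.
- bot.camera_info(name): a dict with "vertical_fov" (degrees; the focal length in pixels is half the picture's height over the tangent of half this angle, whatever the lens; pixels are square), "cx", "cy" (the principal point, pixels), "k1" (the pictures are not rectified: a ray, as slopes to the right and down, at radius r is drawn at 1 + k1 r^2 times it, then the intrinsics apply), "rvec" (rotation vector, rad) and "tvec" (3), from world to camera coordinates, as OpenCV has them; the wrist camera has in their place "mount" (4x4, takes a point from camera to tool coordinates, whose origin is the TCP and whose axes are the flange's). Camera axes: x right, y down, z forward; pixel columns grow to the right and rows downward; lengths in m; the calibration is good to about 2 mm. A picture is of the moment at which its call begins: read the wrist's pose just before it. camera_info takes no time and is no camera call.
- bot.hand_in(): hands the job in; it is judged then, once.
Trained networks look in the newest picture that a camera, given by its name, has taken for a name from the list of things; names that differ only in an ending like _2 or _b are one class to them, and where a whole thing is asked for, a point or a joint stands for the part that bears it (a point fixed in the world has none). Each returns a list of dicts, best first, with "p" (0 to 1); they miss things now and then, are a little off and sometimes report something else, mostly with a low value. They report only what shows in the picture. A call takes as long as a camera call.
- bot.outline_of(camera, target): "mask" (420x560 bool, what is visible of it) and "xy" ([column, row] as shares, 0 to 1, of the picture: columns of its width, rows of its height, amid what is visible of it).
- bot.pinpoint(camera, target): "xy" ([column, row] as shares, 0 to 1, of the picture: columns of its width, rows of its height: a listed point, or the origin of a listed thing).
The state is a dict: "time_s": time; "joint_positions": joint angles; "qvel": joint speeds; "tau": joint torques, N m; "position": TCP position; "tcp_rot": TCP orientation; "force": force on the tool from outside, world axes, zero at the start; "moment": the same for the moment, N m; "opening": opening from 0.0 (shut) to 1.0 (fully open); "grasp_force": force on a finger pad.
Only numpy, scipy, OpenCV 4.12 (cv2) and the standard library are available. Lean on these libraries where they do the work, as an engineer would, in place of code of your own. Each camera call takes 0.05 s, during which the arm holds its last target. There are 200 camera calls.

TASK

Set the sieve shaker running: with a fingertip on the big ribbed dial, turn it clockwise by one click, so that it clicks into the position where its pointer line stands at the long wide mark, then press the round start button beside the dial fully down and let it come up again. Nothing is to be gripped or lifted: leave the jars, tools and other loose things where they are.

Things in the scene. Friction and masses are not known exactly. Their poses are not given: they have to be found in the camera images.
- shaker: Sieve shaker, fixed to the bench: low grey housing, level top 55 above the bench. Origin on the bench below the dial's axis; z up, x to its back (away from the robot), y to its left. Housing spans x -85 to 85, y -200 to 270. A stack of steel sieves (152 dia, two thin uprights at x -80 and 80, top 211 above the bench) stands on it at x 0, y 185.
- dial_center (a point): Centre of the dial at the height of its rib tops (77.5 above the bench). A low flat black disc, 100 dia, axis vertical, underside at 58, smooth top at 76. 30 radial ribs, 3 wide, cover its top edge (radius 34 to 50, 1.5 proud) and its side (2 proud): a fingertip pressed on them with 3 to 8 N, or against the side, and moved round the axis carries it. It cannot be lifted or pushed down.
- dial_pointer (a point): Point on the dial's top at radius 32, just beyond the outer end of the white pointer line, which runs 30 out from near the centre, 6 wide.
- long_mark (a point): Middle of the long wide white mark (24 long, 8 wide) on the housing top, 65.5 from the dial's axis, radially outward; the other five marks are short and narrow (11 x 3).
- dial (a joint): Dial angle, rad, growing clockwise from above; 0 = pointer at the first mark (to the shaker's left, its +y); six marks, 0.628 (36 deg) apart clockwise; the long mark is the fourth, at 1.885. A sprung detent holds it at each mark: 0.08 N m takes it out, and clearly past half-way it snaps on to the next when free. Starts one click before it, at 1.257; turns from -0.2 to 3.34.
- start_top (a point): Centre of the top of the round white start button (30 dia), in a dark surround on the housing top, to the right of the dial; pushed straight down it travels 6 with a spring, 4 N fully down, and comes back up by itself.
- start (a joint): Travel of the start button in m: 0 up, 0.006 fully down.
- tin: A bystander: the small lidded tin (40 dia, 45 high) standing on the shaker's right end. Origin at the centre of its underside. Leave alone.
- jar_tall: A bystander: the tall glass jar (64 dia, 100 high) behind the shaker. Origin at the centre of its underside. Leave alone.
- jar_low: A bystander: the low jar (60 dia, 65 high) behind the shaker. Origin at the centre of its underside. Leave alone.
- brush: A bystander: the brush lying in front of the shaker, about 25 high. Origin at the middle of its length, on its underside. Leave alone.
- scraper: A bystander: the flat scraper (200 long) lying in front of the shaker. Origin at the middle of its length, on its underside. Leave alone.
- bowl: A bystander: the white bowl (110 dia, 50 high) to the right of the shaker. Origin at the centre of its underside. Leave alone.
- sample: A bystander: the sample board, wood with a clay-coloured face (80 x 120 x 14), lying in front of the shaker's left end. Origin at the centre of its underside. Leave alone.

How it is judged (in metres and radians):
On the way, in this order (a step that is already met when the one before it is completed fails the run):
1. the dial rests in the detent at the long mark (value of joint dial between 1.755 and 2.015 rad and velocity of joint dial between -0.15 and 0.15 rad/s), for 0.2 s.
2. the start button is pressed down with the dial at the long mark (value of joint dial between 1.755 and 2.015 rad and value of joint start above 0.0042 m), for 0.05 s.
At the end, for the whole second after the job is handed in: The dial stands at the long mark (within 0.13 rad), the start button has been pressed at least 4.2 mm down after that and is up again, and every loose thing is at rest within 30 mm of where it stood (value of joint dial between 1.755 and 2.015 rad and value of joint start below 0.0015 m and distance of each of tin, jar_tall, jar_low, brush, scraper, bowl, sample from where it was at the start of the episode below 0.03 m and linear speed of each of tin, jar_tall, jar_low, brush, scraper, bowl, sample below 0.02 m/s); the robot touches nothing.
It fails at once if the start button is pressed while the dial is not at the long mark (value of joint start above 0.0042 m and not (value of joint dial between 1.755 and 2.015 rad)).
It fails at once if a loose thing is shoved, lifted, carried or knocked over (moved 30 mm) (distance of any of tin, jar_tall, jar_low, brush, scraper, bowl, sample from where it was at the start of the episode above 0.03 m).
It also fails if it takes over 48 s, if anything falls off the work surface, if the arm or the gripper's body presses on something with over 40 N, if the wrist force passes 120 N, or if a joint passes its speed limit or range.

## Working session

There is one attempt and no reset: what is moved stays moved. The work goes in short steps, Python scripts to look and compute and a tool call to move; the robot and the scene stay as the last step left them, time stands still between calls to the robot, and variables do not carry over. Pictures are saved under pics/ and viewed, at most 10 in all, crops included, and the job is handed in when it is done.

Besides the shell and the picture viewer there is one more tool, called by a JSON object that holds its "name" and its "arguments", one argument or row to a line. apply_moves: Moves the arm, as the interface text tells. Its arguments: {"type":"object","properties":{"plan":{"type":"array","items":{"type":"number"}},"grip":{"type":"number"}},"required":["plan"]}

```bash
mkdir -p pics; cat > h.py <<'E'
import numpy as np, cv2
from rig import bot
def cam(name):
    i=bot.camera_info(name); f=210/np.tan(np.radians(i["vertical_fov"])/2)
    K=np.array([[f,0,i["cx"]],[0,f,i["cy"]],[0,0,1.]]); d=np.array([i["k1"],0,0,0,0.])
    if "mount" in i:
        s=bot.read_state(); T=np.eye(4); T[:3,:3]=s["tcp_rot"]; T[:3,3]=s["position"]; M=T@np.array(i["mount"])
    else:
        T=np.eye(4); T[:3,:3]=cv2.Rodrigues(np.array(i["rvec"],float))[0]; T[:3,3]=np.ravel(i["tvec"]); M=np.linalg.inv(T)
    return K,d,M
def onz(c,xy,z):
    K,d,M=c
    p=np.array([[[xy[0]*560,xy[1]*420]]],float)
    n=cv2.undistortPoints(p,K,d)[0,0]; r=M[:3,:3]@[n[0],n[1],1]; o=M[:3,3]
    return o+r*(z-o[2])/r[2]
E
python3 - <<'E'
from h import *
H=dict(dial_center=.0775,dial_pointer=.076,long_mark=.055,start_top=.06,tin=.055,shaker=0)
for n in("top","scene"):
    c=cam(n); im,dep=bot.capture(n); cv2.imwrite(f"pics/{n}0.png",im[...,::-1])
    for t,z in H.items():
        for r in bot.pinpoint(n,t)[:2]: 
            x=r["xy"]; print(n,t,round(r["p"],2),np.round(np.multiply(x,[560,420])),onz(c,x,z).round(4))
print(bot.hold_point_z,bot.read_state()["tcp_rot"], bot.read_state()["time_s"])
E
```

```text
top dial_center 0.69 [224. 204.] [0.5962 0.0521 0.0775]
top dial_pointer 0.58 [216. 187.] [0.6315 0.0657 0.076 ]
top dial_pointer 0.52 [229. 270.] [0.4685 0.047  0.076 ]
top long_mark 0.72 [228. 171.] [0.6706 0.0434 0.055 ]
top start_top 0.65 [286. 193.] [ 0.6147 -0.0718  0.06  ]
top tin 0.64 [302. 158.] [ 0.6892 -0.1078  0.055 ]
top tin 0.55 [227. 201.] [0.6083 0.0487 0.055 ]
top shaker 0.82 [229. 205.] [0.6113 0.0498 0.    ]
scene dial_pointer 0.61 [315. 263.] [0.6392 0.0644 0.076 ]
scene dial_pointer 0.4 [199. 279.] [ 0.7938 -0.0825  0.076 ]
scene long_mark 0.74 [293. 272.] [0.6705 0.0384 0.055 ]
scene start_top 0.59 [268. 215.] [ 0.6007 -0.0804  0.06  ]
scene tin 0.68 [232. 239.] [ 0.687  -0.1012  0.055 ]
scene tin 0.38 [262. 190.] [ 0.5549 -0.1329  0.055 ]
scene shaker 0.83 [316. 264.] [0.6039 0.0499 0.    ]
0.0187 [[-9.23067100e-01  3.84638959e-01  1.81139695e-05]
 [ 3.84638959e-01  9.23067098e-01  5.26805573e-05]
 [ 3.54258544e-06  5.55950276e-05 -9.99999998e-01]] 0.7
```

View pics/top0.png

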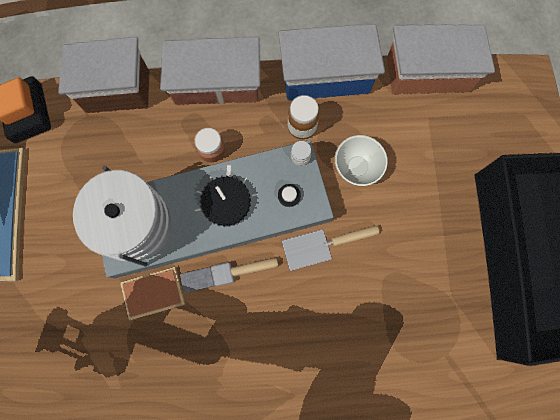

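View pics/scene0.png

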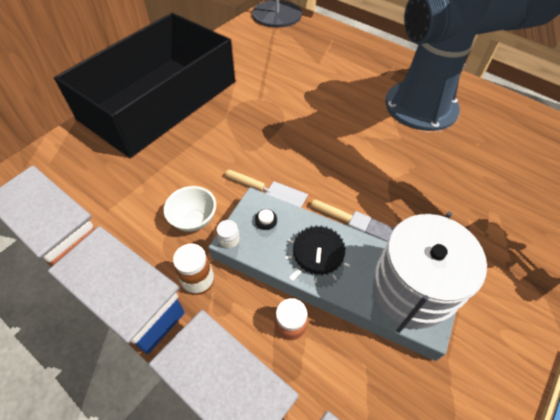

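{"name": "apply_moves", "arguments": {
  "plan": [0,0,1,0,0,0,1,0,0.6,-1,0,0,0.6,-1,0,0,0.6,-1,0,0,0.6,-1,0,0,0.6,-1,0,0,0.6,-1,0,0,0.6,-1,0,0,0.6,-1,0,0,0.6,-1,0,0,0.6,-1,0,0],
  "grip": 1
}}

```text
time_s: 2.2
position: [0.5412, 0.0752, 0.3228]
tcp_rot: [[-0.923, 0.385, 0.001], [0.385, 0.923, 0.0], [-0.001, 0.001, -1.0]]
force: [0.9, 0.6, -0.8]
opening: 0.004
grasp_force: 0.0
```

{"name": "apply_moves", "arguments": {
  "plan": [0,0,0,0,0,0,0,0]
}}

```text
time_s: 2.45
position: [0.5398, 0.0771, 0.3223]
tcp_rot: [[-0.923, 0.385, -0.001], [0.385, 0.923, 0.001], [0.001, 0.0, -1.0]]
force: [-0.5, 0.5, -0.1]
opening: 0.004
grasp_force: 0.0
```

```bash
cat > look.py <<'E'
from h import *
import sys
H=dict(dial_center=.0775,dial_pointer=.076,long_mark=.055,start_top=.06)
c=cam("wrist"); im,dep=bot.capture("wrist"); cv2.imwrite(sys.argv[1],im[...,::-1])
for t,z in H.items():
    for r in bot.pinpoint("wrist",t)[:1]:
        x=r["xy"]; print(t,round(r["p"],2),np.round(np.multiply(x,[560,420])),onz(c,x,z).round(4))
s=bot.read_state(); print(s["time_s"],s["position"],s["force"],s["opening"],np.round(s["joint_positions"]),s["tcp_rot"][:,1])
E
python3 look.py pics/w1.png; python3 -c "
from h import *;print(bot.camera_info('wrist')['mount'])"
```

```text
dial_center 0.73 [287. 240.] [0.607  0.0548 0.0775]
dial_pointer 0.56 [302. 254.] [0.6318 0.0646 0.076 ]
2.7 [0.53968953 0.07818876 0.32273416] [ 0.70960138 -0.30023364  0.243698  ] 0.0015152049156727165 [ -4.  18.  86.   0.  76. -71.] [3.82728242e-01 9.23860964e-01 1.13254926e-04]
[[-1.36870535e-03 -9.68828539e-01 -2.47728457e-01  6.60577162e-02]
 [ 9.99997657e-01 -1.74146214e-03  1.28558535e-03  5.78976169e-04]
 [-1.67692150e-03 -2.47726117e-01  9.68828653e-01 -1.62254163e-01]
 [ 0.00000000e+00  0.00000000e+00  0.00000000e+00  1.00000000e+00]]
```

View pics/w1.png

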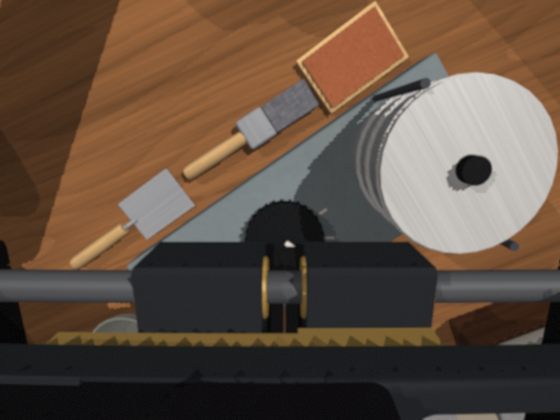

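{"name": "apply_moves", "arguments": {
  "plan": [0.8,-0.5,0,0,0.8,-0.5,0,0,0.8,-0.5,0,0,0.8,-0.4,0,0,0,0,0,0,0,0,0,0]
}}

```text
time_s: 3.45
position: [0.6995, -0.0169, 0.3221]
tcp_rot: [[-0.923, 0.384, -0.002], [0.384, 0.923, 0.001], [0.002, -0.0, -1.0]]
force: [0.0, 0.7, -0.5]
opening: 0.009
grasp_force: 0.0
```

```bash
python3 look.py pics/w2.png
```

```text
dial_center 0.87 [311.  82.] [0.607  0.0552 0.0775]
dial_pointer 0.61 [333. 103.] [0.6373 0.0696 0.076 ]
long_mark 0.85 [320. 143.] [0.6747 0.0424 0.055 ]
start_top 0.67 [206. 135.] [ 0.6126 -0.08    0.06  ]
3.7 [ 0.69965231 -0.01717626  0.32323558] [-0.79409301  0.13202516 -0.03035953] 0.0012802126990286366 [-11.  32.  63.   0.  85. -78.] [3.83667155e-01 9.23471439e-01 1.28089475e-04]
```

View pics/w2.png

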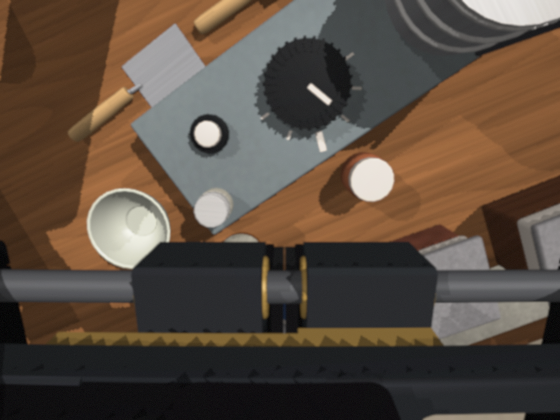

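```bash
python3 - <<'E'
from h import *
c=cam("wrist")
for p,z in(((307,83),.076),((321,141),.055),((207,134),.06),((331,103),.076),((311,87),.076)): print(p,onz(c,(p[0]/560,p[1]/420),z).round(4))
for n in("wrist","top"):
  if n=="top": c=cam(n); bot.capture(n)
  for t,z in(("dial",.07),("start",.06)):
    for r in bot.outline_of(n,t)[:1]:
      (x,y),rad=cv2.minEnclosingCircle(np.argwhere(r["mask"])[:,::-1].astype(np.float32)); m=np.argwhere(r["mask"]).mean(0)[::-1]
      print(n,t,r["p"],(x,y),rad,onz(c,(x/560,y/420),z).round(4),onz(c,m/[560,420],z).round(4))
E
```

```text
(307, 83) [0.6068 0.0506 0.076 ]
(321, 141) [0.6735 0.0437 0.055 ]
(207, 134) [ 0.613  -0.0793  0.06  ]
(331, 103) [0.637  0.0676 0.076 ]
(311, 87) [0.6124 0.0531 0.076 ]
wrist start 0.58 (207.8170166015625, 133.31443786621094) 13.569445610046387 [ 0.6127 -0.078   0.06  ] [ 0.6128 -0.0782  0.06  ]
top dial 0.79 (241.5, 202.0) 18.172880172729492 [0.6002 0.0177 0.07  ] [0.6013 0.012  0.07  ]
top start 0.73 (289.0, 193.5) 8.077847480773926 [ 0.6142 -0.077   0.06  ] [ 0.6141 -0.077   0.06  ]
```

{"name": "apply_moves", "arguments": {
  "plan": [-0.4,0.1,-0.9,0,-0.4,0.1,-0.9,0,-0.4,0.1,-0.9,0,-0.4,0.1,-0.9,0,-0.4,0.1,-0.9,0,0,0,0,0,0,0,0,0]
}}

```text
time_s: 4.82
position: [0.6029, 0.0064, 0.0992]
tcp_rot: [[-0.923, 0.385, 0.004], [0.385, 0.923, -0.001], [-0.004, 0.001, -1.0]]
force: [0.4, -0.8, 0.4]
opening: 0.008
grasp_force: 0.0
```

{"name": "apply_moves", "arguments": {
  "plan": [0,0,-0.1,0,0,0,-0.1,0,0,0,-0.1,0,0,0,0,0,0,0,0,0]
}}

```text
time_s: 5.45
position: [0.6004, 0.0069, 0.0825]
tcp_rot: [[-0.923, 0.385, -0.0], [0.385, 0.923, 0.0], [0.0, -0.0, -1.0]]
force: [0.0, -1.0, 0.5]
opening: 0.005
grasp_force: 0.0
```

{"name": "apply_moves", "arguments": {
  "plan": [0,0,-0.06,0,0,0,-0.04,0,0,0,0,0,0,0,0,0]
}}

```text
time_s: 5.95
position: [0.6005, 0.0069, 0.0779]
tcp_rot: [[-0.923, 0.385, 0.0], [0.385, 0.923, -0.0], [-0.0, 0.0, -1.0]]
force: [-1.3, -1.0, 3.2]
opening: 0.007
grasp_force: 1.7
```

{"name": "apply_moves", "arguments": {
  "plan": [0,0,-0.01,0,0,0,0,0,0,0,0,0]
}}

```text
time_s: 6.32
position: [0.6005, 0.0069, 0.0778]
tcp_rot: [[-0.923, 0.385, 0.001], [0.385, 0.923, -0.0], [-0.001, 0.0, -1.0]]
force: [-1.2, 0.1, 6.5]
opening: 0.003
grasp_force: 3.1
```

{"name": "apply_moves", "arguments": {
  "plan": [-0.046,0.009,0,-0.3,-0.046,0.009,0,-0.3,-0.044,0.014,0,-0.3,-0.044,0.014,0,-0.3,-0.043,0.018,0,-0.3,-0.043,0.018,0,-0.3]
}}

```text
time_s: 7.08
position: [0.5888, 0.0102, 0.0778]
tcp_rot: [[-0.758, 0.652, 0.004], [0.652, 0.758, -0.001], [-0.004, 0.002, -1.0]]
force: [0.1, -2.1, 4.1]
opening: 0.004
grasp_force: 2.1
```

```bash
python3 - <<'E'
from h import *
im,_=bot.capture("top"); a=cv2.resize(im[150:240,180:310],None,fx=3,fy=3,interpolation=cv2.INTER_CUBIC)
im,_=bot.capture("scene"); b=cv2.resize(im[200:290,250:380],None,fx=3,fy=3,interpolation=cv2.INTER_CUBIC)
cv2.imwrite("pics/m1.png",np.hstack([a,b])[...,::-1])
E
```

```text
(no output)
```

View pics/m1.png

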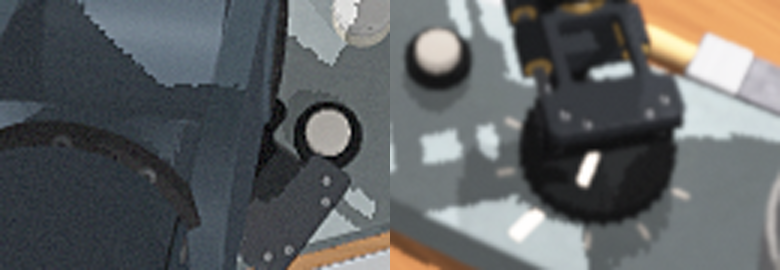

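The scene view (right half) shows the pointer, near (587,168), tilting towards the long mark near (525,225), so the dial is being carried along. I'll continue the arc.

{"name": "apply_moves", "arguments": {
  "plan": [-0.041,0.023,0,-0.3,-0.041,0.023,0,-0.3,-0.038,0.027,0,-0.3,-0.038,0.027,0,-0.3,-0.035,0.031,0,-0.3,-0.035,0.031,0,-0.3,0,0,0,0,0,0,0,0]
}}

```text
time_s: 8.18
position: [0.5755, 0.0192, 0.0777]
tcp_rot: [[-0.521, 0.853, -0.0], [0.853, 0.521, 0.0], [0.0, -0.0, -1.0]]
force: [-1.5, 0.6, 7.5]
opening: 0.005
grasp_force: 3.8
```

```bash
python3 - <<'E'
from h import *
im,_=bot.capture("scene"); b=cv2.resize(im[200:290,250:380],None,fx=4,fy=4,interpolation=cv2.INTER_CUBIC)
cv2.imwrite("pics/m2.png",b[...,::-1])
E
```

```text
(no output)
```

View pics/m2.png

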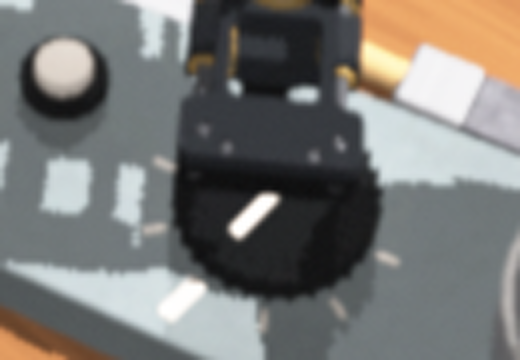

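The pointer line, from (270,200) to (237,230), now aims at the long mark at (180,300). I'll lift off and check from above the button.

{"name": "apply_moves", "arguments": {
  "plan": [0,0,0.2,0,0,0,0.4,0,0,0,0.4,0,0.25,-0.65,0,0,0.25,-0.65,0,0,0.25,-0.64,0,0,0,0,0,0,0,0,0,0]
}}

```text
time_s: 9.22
position: [0.6123, -0.0773, 0.1267]
tcp_rot: [[-0.521, 0.854, -0.002], [0.854, 0.521, 0.001], [0.002, -0.001, -1.0]]
force: [-0.9, 0.7, -0.1]
opening: 0.003
grasp_force: 0.0
```

```bash
python3 - <<'E'
from h import *
for n in("top","scene"):
    im,_=bot.capture(n); c=cam(n)
    for t,z in(("dial_pointer",.076),("long_mark",.055),("start_top",.06)):
        for r in bot.pinpoint(n,t)[:1]: print(n,t,round(r["p"],2),onz(c,r["xy"],z).round(4))
b=cv2.resize(im[200:290,250:380],None,fx=4,fy=4,interpolation=cv2.INTER_CUBIC)
cv2.imwrite("pics/m3.png",b[...,::-1])
E
```

```text
top long_mark 0.91 [0.6677 0.0497 0.055 ]
scene dial_pointer 0.58 [0.6366 0.0484 0.076 ]
scene long_mark 0.85 [0.6755 0.0352 0.055 ]
scene start_top 0.66 [0.5979 0.045  0.06  ]
```

View pics/m3.png

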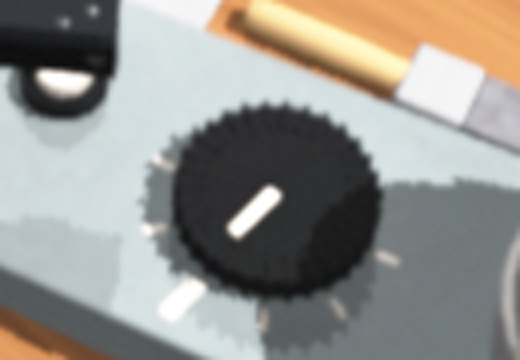

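The pointer rests in line with the long mark. Now I'll press the button.

{"name": "apply_moves", "arguments": {
  "plan": [0,0,-0.6,0,0,0,-0.4,0,0,0,-0.1,0,0,0,0,0,0,0,0,0]
}}

```text
time_s: 10.25
position: [0.6127, -0.0776, 0.0728]
tcp_rot: [[-0.521, 0.854, -0.001], [0.854, 0.521, 0.0], [0.001, -0.0, -1.0]]
force: [-2.6, 0.2, 3.6]
opening: 0.004
grasp_force: 1.6
```

{"name": "apply_moves", "arguments": {
  "plan": [0,0,-0.04,0,0,0,-0.04,0,0,0,0,0,0,0,0,0]
}}

```text
time_s: 10.75
position: [0.6132, -0.0778, 0.0712]
tcp_rot: [[-0.521, 0.854, 0.001], [0.854, 0.521, -0.0], [-0.001, 0.0, -1.0]]
force: [-6.2, 2.2, 17.4]
opening: 0.005
grasp_force: 9.1
```

{"name": "apply_moves", "arguments": {
  "plan": [0,0,0.2,0,0,0,0.8,0,0,0,1,0,-0.8,0,1,0,-1,0,0.6,0,-0.6,0,0,0,0,0,0,0,0,0,0,0]
}}

```text
time_s: 11.75
position: [0.4956, -0.0784, 0.2471]
tcp_rot: [[-0.52, 0.854, 0.002], [0.854, 0.52, -0.001], [-0.002, 0.002, -1.0]]
force: [0.0, -0.0, -0.3]
opening: 0.008
grasp_force: 0.0
```

```bash
python3 - <<'E'
from h import *
im,dep=bot.capture("scene"); K,d,M=cam("scene")
b=cv2.resize(im[180:300,210:390],None,fx=4,fy=4,interpolation=cv2.INTER_CUBIC)
cv2.imwrite("pics/m4.png",b[...,::-1])
for v in range(205,235,2):
    row=[]
    for u in (264,266,268):
        n=cv2.undistortPoints(np.array([[[u,v]]],float),K,d)[0,0]; p=M[:3,:3]@(np.array([n[0],n[1],1])*dep[v,u])+M[:3,3]; row.append(p.round(4).tolist()[2])
    print(v,row,im[v,266])
E
```

```text
205 [0.0544, 0.0543, 0.0562] [207 218 220]
207 [0.0559, 0.0551, 0.0565] [206 217 220]
209 [0.0659, 0.0676, 0.0683] [233 231 228]
211 [0.0787, 0.0784, 0.0785] [255 255 254]
213 [0.0797, 0.0783, 0.0766] [255 255 255]
215 [0.0772, 0.0781, 0.0786] [255 255 255]
217 [0.0777, 0.0771, 0.0779] [255 255 254]
219 [0.0787, 0.0767, 0.0775] [255 255 254]
221 [0.0741, 0.0759, 0.0744] [250 246 242]
223 [0.0668, 0.0705, 0.0684] [169 159 153]
225 [0.0656, 0.0664, 0.067] [52 49 50]
227 [0.0662, 0.0663, 0.0639] [28 28 29]
229 [0.0578, 0.0561, 0.0581] [67 72 73]
231 [0.0546, 0.0542, 0.055] [168 178 180]
233 [0.0537, 0.0576, 0.0562] [174 183 185]
```

View pics/m4.png

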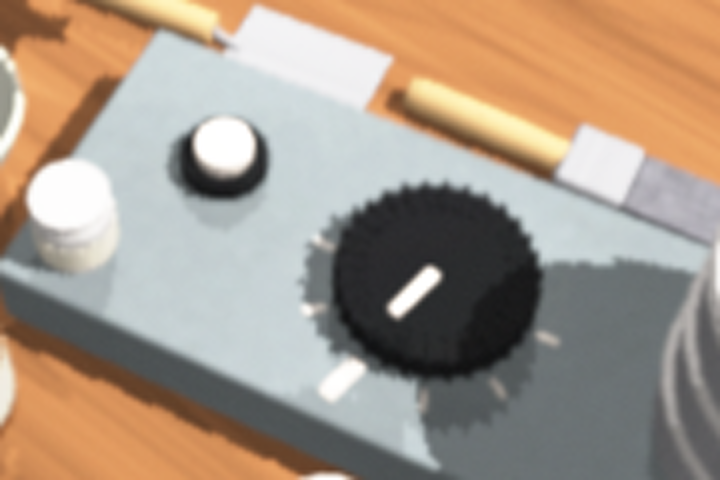

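The button top is back up at about 0.0777; it was pressed to 0.0712, its full 6 mm travel. The pointer is at the long mark and the tin is where it was.

```bash
python3 -c "
from rig import bot; print(bot.hand_in())"
```

```text
the job is handed in; nothing more can be done
None
```

I turned the dial one click to the long mark, then pressed the start button fully down and let it come back up; no loose thing was touched, and the job is handed in, though the hand-in gave no verdict.

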